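Change the lap on the lens polishing machine

ROBOT

A 6-joint arm with a two-finger parallel gripper is mounted at the origin on the work surface. World frame = base frame: x ahead of the robot, y to its left, z up, the work surface at z = 0. Lengths are in m, angles in rad, forces in N, time in s.
With the tool pointing down it reaches from about 0.375 to 0.825 m from the base axis. Payload 5.5 kg.
Tool frame: the origin (TCP) lies between the finger pads; the fingertips stand ahead of it and the grasp point (between the pads) lies 11 mm behind it (robot.finger_overhang is the z of the fingertips in the tool frame, in m); z points along the fingers, y is the line along which they close (so a half turn about z gives the same grasp; the last joint's range is limited). The gripper opens to 85 mm and grips with 20 to 120 N. Pads are 22 mm wide; open, the fingers measure 114 mm over their backs; the gripper's body (76 mm by 85 mm) begins 54 mm behind the grasp point. The pads swing forward as they close: fully open they stand 13 mm farther back than shut.
Start: joints at [-1.245, 0.314, -0.047, 1.21, 0, 1.571], TCP at [0.192, -0.568, 0.239] pointing down, gripper open.
Joint ranges: [-2.67, 2.67], [-0.69, 1.73], [-1.03, 1.25], [-2.08, 2.16], [-1.42, 1.45], [-3.14, 3.14]. Speed limits (rad/s): [2.39, 2.39, 3.01, 3.14, 3.14, 3.14].

INTERFACE

Orientations are given as a rotation vector (axis times angle).
In Python, from cell import robot gives the robot as it stands. The module is installed in compiled form; this text tells all that it offers.
- The arm moves only by the tool drive_tool, never from a script. Its argument "motion" is a list of rows, each an object with "jaw": the opening, from -1 (shut) to 1 (fully open); "delta_pos": the shift along the tool's x, y, z in cm, a list of three; "angular": the turn, a rotation vector about the tool's x, y, z in degrees, a list of three. In form: [{"jaw": jaw, "delta_pos": [x, y, z], "angular": [ax, ay, az]}, ...]. A call has 1 to 5 rows; each row is the pose to reach, as a shift and turn from the pose commanded when the call began, along the tool's axes at that moment; what a row does not reach only later rows make up. A row lasts 1/10 s, in which the tool goes at most 50 mm and 8.59 degrees, less where a joint would pass 70% of its speed; a pose out of reach is approached as far as the arm can. A call with a gripper value outside its range is refused whole. The fingers move at their own pace and stop on an object; the grip force is fixed at half the most. Time passes only in rows, so rows that repeat a pose let the fingers close. It gives the time, the measured TCP pose, the force, the opening and the grip force at its end, in the units of the state.
- robot.state(): the state, without advancing time (a new reading comes with each control period).
- robot.grab_frame(name): name is "scene" or "top" or "wrist"; returns the picture (400x640x3 uint8, blue, green, red); there is no depth.
- robot.get_calibration(name): a dict with "fovy" (degrees; the focal length in pixels is half the picture's height over the tangent of half this angle, whatever the lens; pixels are square), "cx", "cy" (the principal point, pixels), "origin" and "rotation" of the camera in the world; the wrist camera has in their place "hand_eye" (4x4, takes a point from camera to tool coordinates, whose origin is the TCP and whose axes are the flange's). Camera axes: x right, y down, z forward; pixel columns grow to the right and rows downward; lengths in m; the calibration is good to about 2 mm. A picture is of the moment at which its call begins: read the wrist's pose just before it. get_calibration takes no time and is no camera call.
- robot.hand_in(): hands the job in; it is judged then, once.
Trained networks look in the newest picture that a camera, given by its name, has taken for a name from the list of things; names that differ only in an ending like _2 or _b are one class to them, and where a whole thing is asked for, a point or a joint stands for the part that bears it (a point fixed in the world has none). Each returns a list of dicts, best first, with "score" (0 to 1); they miss things now and then, are a little off and sometimes report something else, mostly with a low value. They report only what shows in the picture. A call takes as long as a camera call.
- robot.boxes_of(camera, thing): "bbox" ([left, top, right, bottom] in pixels, round what is visible of it).
- robot.silhouettes(camera, thing): "mask" (400x640 bool, what is visible of it) and "bbox" ([left, top, right, bottom] in pixels, round what is visible of it).
The state is a dict: "time": time; "joints": joint angles; "qvel": joint speeds; "effort": joint torques, N m; "position": TCP position; "tool_rot": TCP orientation; "wrist_force": force on the tool from outside, world axes, zero at the start; "ft_torque": the same for the moment, N m; "grip_width": finger opening in m; "grasp_force": force on a finger pad.
Only numpy, scipy, OpenCV 4.12 (cv2) and the standard library are available. Lean on these libraries where they do the work, as an engineer would, in place of code of your own. Each camera call takes 0.05 s, during which the arm holds its last target. There are 200 camera calls.

TASK

Change the lap on the polishing machine from the grinding lap to the polishing lap: first set the dial gauge and the bottle, which stand in front of the pegs in the lap rack, aside on the rubber mat; then move the grinding lap from the spindle to the rack's empty peg and the polishing lap from its peg to the spindle, each fully home. Finally put the gauge and the bottle back exactly where each one stood; keep both upright throughout, and do not disturb the tray of finished lenses.

Things in the scene. Friction and masses are not known exactly. Their poses are not given: they have to be found in the camera images.
- gauge: Dial gauge, loose, 0.3-0.5 kg, 130 mm tall, round about z: steel foot 52 mm in diameter, stem 22 mm, on top a flat dial case 54 mm in diameter from 104 to 130 mm height, white dial face looking up. Can be gripped across the case. Stands on the rack's floor in front of one of the pegs. Origin: centre of its underside, z up.
- bottle: Closed white plastic bottle, loose, 0.2-0.4 kg, 134 mm tall, round about z: body 54 mm in diameter up to 88 mm height, shoulder to 106 mm, black cap 30 mm in diameter from 106 to 134 mm. Can be gripped by the cap. Stands on the rack's floor in front of the other peg. Origin: centre of its underside, z up.
- lap_grind: Grinding lap, loose, 0.35 kg, dark cast iron, round about z, 39 mm tall: shank 40 mm in diameter up to 20 mm height, wider head 52 mm in diameter with straight sides from 20 to 33 mm, then a flat dome with crossed grooves. A bore in the underside, 26 mm wide and 20 mm deep, drops over a peg or the spindle nose. Starts on the spindle. Origin: centre of its underside, z up.
- lap_polish: Polishing lap, loose, 0.25 kg, aluminium, round about z, 50 mm tall: shank 40 mm in diameter up to 20 mm height, head 44 mm in diameter with straight sides from 20 to 38 mm, cream pad domed up to 50 mm. Same bore as the grinding lap. Starts on one rack peg, behind the gauge or the bottle. Origin: centre of its underside, z up.
- peg_empty: The free peg at the back of the rack (left or right), fixed: steel flange 40 mm in diameter, 10 mm thick, with a tapered nose 16 mm high (22 mm in diameter at its foot, 8 mm at the top). Origin: centre of the flange's upper face, on which a lap's underside rests when fully home; z up.
- peg_polish: The rack's other peg, of the same shape, fixed, 120 mm from the free one; the polishing lap sits on it at the start and it ends bare. Origin: centre of the flange's upper face; z up.
- spindle: Machine's spindle, upright, fixed: flange 44 mm wide, tapered nose as on the pegs, in a 180 mm square pan (rim 6 mm lower) on the cabinet. Origin: centre of the flange's upper face, 118 mm above the bench, where a lap's underside rests when fully home; z up. Cabinet reaches 125 mm to -x and +x, 90 to +y, 310 to -y; upright tooling over 220 mm away to -y, up to 230 mm above the flange.
- rack: Lap rack, fixed: aluminium tray, 150 mm (x) by 230 mm (y), floor 6 mm thick, lip 14 mm above the bench. Origin: centre of its underside; z up, x points to its back. Pegs at x = +31, y = +60 and -60 mm, flange face at 16 mm height; gauge and bottle in front of them (x about -32), some 10 mm clear of the lap's head. A small brass ring lies on it, front middle.
- mat: Side area: flat black rubber mat, fixed on the bench, 200 mm (x) by 150 mm (y), 3 mm thick. Origin: centre of its underside; z up.
- lens_tray: Flat grey tray with two finished lenses, loose, 60 mm (x) by 115 mm (y), 18 mm tall, lying on the bench between the robot and the rack. To be left alone. Origin: centre of its underside.

How it is judged:
On the way, in this order (a step that is already met when the one before it is completed fails the run):
1. gauge and bottle both stand upright on the mat, released (x of gauge in the frame of mat between -0.1 and 0.1 m and y of gauge in the frame of mat between -0.075 and 0.075 m and z of gauge in the frame of mat between 0 and 0.01 m and angle between each of gauge, bottle's own z axis and vertical below 0.12 rad and contact force between the fingers and gauge below 0.2 N and x of bottle in the frame of mat between -0.1 and 0.1 m and y of bottle in the frame of mat between -0.075 and 0.075 m and z of bottle in the frame of mat between 0 and 0.01 m and contact force between the fingers and bottle below 0.2 N), for 0.2 s.
2. the grinding lap sits fully home on the rack's empty peg, released (horizontal distance between lap_grind and peg_empty below 0.006 m and z of lap_grind in the frame of peg_empty between -0.003 and 0.0035 m and angle between lap_grind's own z axis and vertical below 0.12 rad and contact force between the fingers and lap_grind below 0.2 N), for 0.2 s.
3. the polishing lap sits fully home on the spindle, released (horizontal distance between lap_polish and spindle below 0.006 m and z of lap_polish in the frame of spindle between -0.003 and 0.0035 m and angle between lap_polish's own z axis and vertical below 0.12 rad and contact force between the fingers and lap_polish below 0.2 N), for 0.2 s.
At the end, for the whole second after the job is handed in: The grinding lap is fully home on the formerly empty peg and the polishing lap on the spindle (centred within 6 mm, underside within 3.5 mm of the flange face, upright); gauge and bottle stand upright, each within 15 mm of where it stood at the start; all released and at rest (all of step 2 and all of step 3 and linear speed of each of lap_grind, lap_polish, gauge, bottle below 0.02 m/s and angular speed of each of lap_grind, lap_polish, gauge, bottle below 0.2 rad/s and distance of each of gauge, bottle from where it was at the start of the episode below 0.015 m and angle between each of gauge, bottle's own z axis and vertical below 0.12 rad and contact force between the fingers and gauge below 0.2 N and contact force between the fingers and bottle below 0.2 N); the robot touches nothing.
It fails at once if the gauge or the bottle is tipped over (leans more than about 35 degrees) (angle between any of gauge, bottle's own z axis and vertical above 0.6 rad).
It fails at once if the tray of finished lenses is shifted by more than 20 mm (distance of lens_tray from where it was at the start of the episode above 0.02 m).
It also fails if it takes over 131 s, if anything falls off the work surface, if the arm or the gripper's body presses on something with over 40 N, if the wrist force passes 120 N, or if a joint passes its speed limit or range.

## Working session

There is one attempt and no reset: what is moved stays moved. The work goes in short steps, Python scripts to look and compute and a tool call to move; the robot and the scene stay as the last step left them, time stands still between calls to the robot, and variables do not carry over. Pictures are saved under pics/ and viewed, at most 14 in all, crops included, and the job is handed in when it is done.

Besides the shell and the picture viewer there is one more tool, called after ">>>" as name(argument=value, ...) on one line, values as JSON. drive_tool: Moves the arm, as the interface text tells. Its arguments: {"type":"object","properties":{"motion":{"type":"array","items":{"type":"object","properties":{"jaw":{"type":"number"},"delta_pos":{"type":"array","items":{"type":"number"}},"angular":{"type":"array","items":{"type":"number"}}}}}},"required":["motion"]}

```bash
mkdir -p pics
cat > h.py <<'E'
import numpy as np, cv2
from scipy.spatial.transform import Rotation as R
from cell import robot
def cam(n, st=None):
    c=robot.get_calibration(n); f=200/np.tan(np.radians(c['fovy'])/2)
    if n=='wrist':
        st=st or robot.state(); T=np.eye(4); T[:3,:3]=R.from_rotvec(st['tool_rot']).as_matrix(); T[:3,3]=st['position']
        M=T@np.array(c['hand_eye']); o,r=M[:3,3],M[:3,:3]
    else: o,r=np.array(c['origin']),np.array(c['rotation'])
    return f,c['cx'],c['cy'],o,r
def ray(C,u,v):
    f,cx,cy,o,r=C; d=r@np.array([(u-cx)/f,(v-cy)/f,1]); return o,d/np.linalg.norm(d)
def atz(C,u,v,z):
    o,d=ray(C,u,v); return o+d*(z-o[2])/d[2]
def tri(rays):
    A=np.zeros((3,3));b=np.zeros(3)
    for o,d in rays:
        P=np.eye(3)-np.outer(d,d);A+=P;b+=P@o
    x=np.linalg.solve(A,b); return x,[float(np.linalg.norm(np.cross(x-o,d))) for o,d in rays]
def proj(C,p):
    f,cx,cy,o,r=C; q=r.T@(np.array(p)-o); return cx+f*q[0]/q[2],cy+f*q[1]/q[2]
E
python3 - <<'E'
from h import *
np.set_printoptions(precision=3,suppress=True)
for n in ('scene','top','wrist'):
    C=cam(n); im=robot.grab_frame(n); cv2.imwrite(f'pics/{n}0.png',im); print(n,C)
    if n=='wrist': continue
    for t in 'gauge bottle lap_grind lap_polish peg_empty spindle rack mat lens_tray'.split():
        for b in robot.boxes_of(n,t)[:2]: print(t,np.round(b['bbox']),round(b['score'],2))
print(robot.state(), robot.finger_overhang)
E
```

```text
scene (np.float64(361.1911189491802), 321.313187836119, 196.22096764306195, array([0.965, 0.158, 0.65 ]), array([-1.5  , -2.171,  0.772]))
gauge [283. 188. 314. 242.] 0.87
lap_grind [200. 106. 220. 127.] 0.81
lap_polish [332. 259. 356. 290.] 0.74
peg_empty [276. 243. 296. 272.] 0.77
spindle [206. 125. 219. 135.] 0.48
rack [255. 206. 384. 313.] 0.72
mat [407. 197. 485. 294.] 0.68
mat [342. 212. 373. 265.] 0.19
lens_tray [302. 166. 354. 202.] 0.59
top (np.float64(403.78048891404404), 313.2979468881261, 208.14747804789215, array([ 0.413, -0.019,  0.964]), array([-2.132,  2.15 , -0.112]))
gauge [316. 170. 340. 200.] 0.66
lap_grind [450. 232. 480. 258.] 0.86
lap_polish [269. 151. 289. 170.] 0.87
peg_empty [321. 158. 339. 171.] 0.56
rack [253. 144. 353. 214.] 0.86
mat [170. 189. 236. 276.] 0.93
lens_tray [299. 244. 348. 273.] 0.91
wrist (np.float64(314.59953091795677), 318.5911141573655, 198.8342306199413, array([ 0.263, -0.545,  0.375]), array([[ 0.32 , -0.906, -0.277],
       [-0.947, -0.306, -0.095],
       [ 0.001,  0.293, -0.956]]))
{'time': 1.05, 'joints': array([-1.245,  0.313, -0.047,  1.21 , -0.   ,  1.571]), 'qvel': array([-0.001, -0.001, -0.   , -0.002, -0.   ,  0.   ]), 'effort': array([ -0.001, -53.948,  34.005,   0.001,  -0.   ,   0.   ]), 'position': array([ 0.192, -0.568,  0.239]), 'tool_rot': array([-3.1  , -0.509,  0.   ]), 'wrist_force': array([ 0.61, -0.24, -0.86]), 'ft_torque': array([ 0.032,  0.027, -0.01 ]), 'grasp_force': 0.0, 'grip_width': 0.08544338843354031} 0.008
```

View images.

```bash
sed -i "s/o,r=np.array(c\['origin'\]),np.array(c\['rotation'\])/o,r=np.array(c['origin']),R.from_rotvec(c['rotation']).as_matrix()/" h.py
python3 - <<'E'
from h import *
a=cv2.imread('pics/scene0.png');b=cv2.imread('pics/top0.png')
cv2.imwrite('pics/s1.png',cv2.resize(a[90:330,180:500],(800,600),interpolation=cv2.INTER_CUBIC))
cv2.imwrite('pics/t1.png',cv2.resize(b[120:300,160:490],(800,436),interpolation=cv2.INTER_CUBIC))
E
```

```text
(no output)
```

View pics/s1.png

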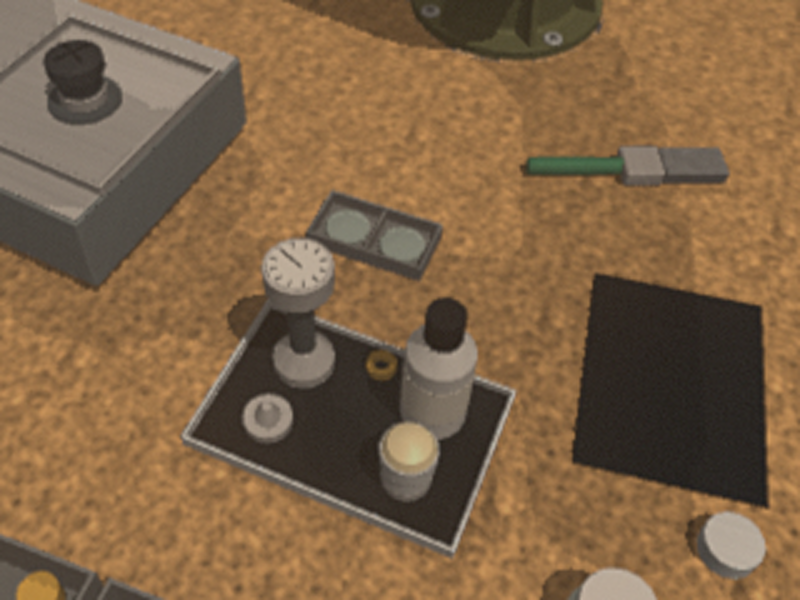

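View pics/t1.png

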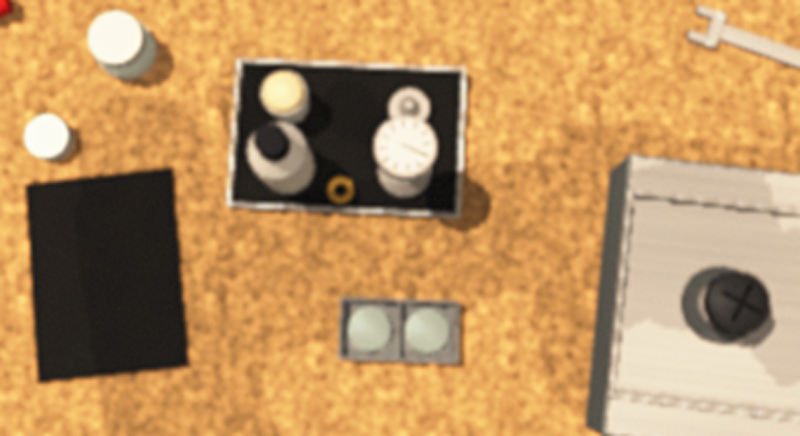

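The scene view shows the gauge (dial at ~299,197) in front of the empty peg (nose ~287,252). The bottle (cap ~358,215) stands in front of the polishing lap (~343,266), the grinding lap is at ~210,113 and the mat is to the right. The top view agrees: dial 327,181; cap 271,178; polishing lap 277,158; grinding lap 466,245; peg 329,162.

Run:
```python
from h import *
np.set_printoptions(precision=4,suppress=True)
S,T=cam('scene'),cam('top')
for n,s,t,z in [('dial',(298,268),(406,147),.136),('cap',(446,311),(270,141),.140),('polishtop',(408,438),(283,92),.066),('grindtop',(75,56),(741,303),.157),('pegnose',(267,405),(409,103),.032),('ring',(381,365),(340,190),.008)]:
    s=(180+s[0]/2.5,90+s[1]/2.5); t=(160+t[0]/2.424,120+t[1]/2.424)
    x,e=tri([ray(S,*s),ray(T,*t)]); print(n,x,np.array(e),'topatz',atz(T,*t,z),'sc',atz(S,*s,z))
for n,c,z in [('mat',[(27,185),(172,170),(187,366),(40,381)],.003),('rack',[(237,60),(466,68),(461,214),(229,206)],.014),('lens',[(342,298),(461,303),(459,364),(340,360)],.018),('pan',[(630,156),(608,432)],.112)]:
    P=np.array([atz(T,160+u/2.424,120+v/2.424,z) for u,v in c]); print(n,P[:,:2].tolist(),P.mean(0))
```

```text
dial [ 0.5803 -0.0267  0.1297] [0.0009 0.0009] topatz [ 0.5794 -0.0275  0.136 ] sc [ 0.5847 -0.0236  0.136 ]
cap [0.5855 0.0897 0.1385] [0.0002 0.0002] topatz [0.5853 0.0894 0.14  ] sc [0.5866 0.0901 0.14  ]
polishtop [0.6489 0.0874 0.0618] [0.0003 0.0003] topatz [0.6477 0.0871 0.066 ] sc [0.6512 0.0876 0.066 ]
grindtop [ 0.4421 -0.2988  0.1497] [0.0021 0.0021] topatz [ 0.4428 -0.2982  0.157 ] sc [ 0.4495 -0.2898  0.157 ]
pegnose [ 0.644 -0.031  0.03 ] [0.0011 0.0011] topatz [ 0.6439 -0.032   0.032 ] sc [ 0.6447 -0.0293  0.032 ]
ring [0.5626 0.0372 0.0078] [0.0003 0.0003] topatz [0.5626 0.0369 0.008 ] sc [0.5626 0.0375 0.008 ]
mat [[0.5719101200482555, 0.3517704554378392], [0.5855248458016973, 0.20566881072864904], [0.3913434238047777, 0.18705446088420272], [0.3777160692820089, 0.331239762121819]] [0.4816 0.2689 0.003 ]
rack [[0.6948198935296102, 0.13973706090899574], [0.6832865309898791, -0.08935335246659108], [0.5367132648368371, -0.08167196107843092], [0.5469607991729001, 0.1459603046057209]] [0.6154 0.0287 0.014 ]
lens [[0.45563147312458757, 0.03466528806776002], [0.44994342949321176, -0.07981236294610837], [0.39200451079521376, -0.0768374827948563], [0.3964750652923506, 0.03674011749405888]] [ 0.4235 -0.0213  0.018 ]
pan [[0.5738228784128444, -0.2243073911626963], [0.33634591817384873, -0.19609055860512764]] [ 0.4551 -0.2102  0.112 ]
```

>>> drive_tool(motion=[{"jaw": 1,"delta_pos": [16.6,-15.3,-6],"angular": [0,0,-40]},{"jaw": 1,"delta_pos": [16.6,-15.3,-6],"angular": [0,0,-40]},{"jaw": 1,"delta_pos": [16.6,-15.3,-6],"angular": [0,0,-40]},{"jaw": 1,"delta_pos": [16.6,-15.3,-6],"angular": [0,0,-40]},{"jaw": 1,"delta_pos": [16.6,-15.3,-6],"angular": [0,0,-40]}])

```text
time: 1.55
position: [0.3013, -0.3681, 0.3004]
tool_rot: [2.733, 1.547, 0.001]
wrist_force: [0.6, -0.2, 0.5]
grip_width: 0.085
grasp_force: 0.0
```

>>> drive_tool(motion=[{"jaw": 1,"delta_pos": [0,0,0],"angular": [0,0,-31.4]},{"jaw": 1,"delta_pos": [0,0,0],"angular": [0,0,-31.4]},{"jaw": 1,"delta_pos": [0,0,0],"angular": [0,0,-31.4]},{"jaw": 1,"delta_pos": [0,0,0],"angular": [0,0,-31.4]},{"jaw": 1,"delta_pos": [0,0,0],"angular": [0,0,-31.4]}])

```text
time: 2.05
position: [0.3004, -0.3703, 0.2994]
tool_rot: [2.22, 2.223, -0.0]
wrist_force: [0.2, -0.6, 0.2]
grip_width: 0.0849
grasp_force: 0.0
```

>>> drive_tool(motion=[{"jaw": 1,"delta_pos": [7,14,0],"angular": [0,0,0]},{"jaw": 1,"delta_pos": [7,14,0],"angular": [0,0,0]},{"jaw": 1,"delta_pos": [7,14,0],"angular": [0,0,0]},{"jaw": 1,"delta_pos": [7,14,0],"angular": [0,0,0]},{"jaw": 1,"delta_pos": [7,14,0],"angular": [0,0,0]}])

```text
time: 2.55
position: [0.4411, -0.2994, 0.2989]
tool_rot: [-2.219, -2.223, 0.001]
wrist_force: [-1.3, -0.4, -0.5]
grip_width: 0.0854
grasp_force: 0.0
```

Run:
```python
from h import *
C=cam('wrist'); cv2.imwrite('pics/w1.png',robot.grab_frame('wrist'));np.savez('w1.npz',o=C[3],r=C[4])
for t in ('lap_grind','spindle'):
  for b in robot.silhouettes('wrist',t)[:2]:
    m=b['mask']; c=cv2.minEnclosingCircle(np.argwhere(m)[:,::-1].astype(np.float32)); print(t,b['bbox'],b['score'],c,atz(C,*c[0],.151))
print(robot.state()['position'],C[3],C[4])
```

```text
lap_grind [293.8, 153.9, 350.8, 210.6] 0.67 ((322.14813232421875, 182.2987823486328), 27.982656478881836) [ 0.44453836 -0.29608245  0.151     ]
[ 0.43914997 -0.3007135   0.29929861] [ 0.44110174 -0.22495149  0.43483617] [[ 9.99997050e-01  2.35933439e-03  5.78261567e-04]
 [ 2.42511861e-03 -9.55896871e-01 -2.93692509e-01]
 [-1.40160415e-04  2.93693045e-01 -9.55899773e-01]]
```

View pics/w1.png

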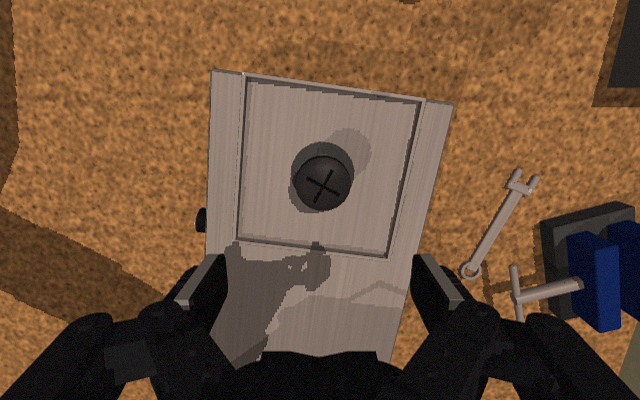

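The wrist picture shows the grinding lap at (324,184), head radius about 28 px, consistent with its stated height. Next I look at the rack from two places.

>>> drive_tool(motion=[{"jaw": 1,"delta_pos": [21,11,0],"angular": [0,0,0]},{"jaw": 1,"delta_pos": [21,11,0],"angular": [0,0,0]},{"jaw": 1,"delta_pos": [21,11,0],"angular": [0,0,0]},{"jaw": 1,"delta_pos": [21,11,0],"angular": [0,0,0]},{"jaw": 1,"delta_pos": [21,11,0],"angular": [0,0,0]}])

```text
time: 3.2
position: [0.5501, -0.0891, 0.2998]
tool_rot: [2.222, 2.22, 0.001]
wrist_force: [0.3, -1.2, 0.6]
grip_width: 0.0852
grasp_force: 0.0
```

>>> drive_tool(motion=[{"jaw": 1,"delta_pos": [15,3,0],"angular": [0,0,0]},{"jaw": 1,"delta_pos": [15,3,0],"angular": [0,0,0]},{"jaw": 1,"delta_pos": [15,3,0],"angular": [0,0,0]},{"jaw": 1,"delta_pos": [15,3,0],"angular": [0,0,0]},{"jaw": 1,"delta_pos": [15,3,0],"angular": [0,0,0]}])

```text
time: 3.7
position: [0.5795, 0.0597, 0.2993]
tool_rot: [2.22, 2.223, -0.001]
wrist_force: [0.4, -0.7, -0.1]
grip_width: 0.0856
grasp_force: 0.0
```

```bash
cat > look.py <<'E'
from h import *
import sys
n=sys.argv[1]
st=robot.state(); C=cam('wrist',st); cv2.imwrite(f'pics/{n}.png',robot.grab_frame('wrist'));np.savez(n+'.npz',o=C[3],r=C[4])
print(st['position'],st['wrist_force'],C[3])
E
python3 look.py w2; python3 -c "
from h import *
for t in ('gauge','bottle','lap_polish','peg_empty'):
  for b in robot.boxes_of('wrist',t)[:1]: print(t,b)"
```

```text
[0.5795021  0.05967024 0.2993394 ] [ 0.35627221 -0.71302531 -0.057025  ] [0.57944089 0.13424104 0.43523719]
gauge {'bbox': [295.6, 200.1, 348.5, 284.9], 'score': 0.67}
bottle {'bbox': [300.3, 116.0, 353.3, 170.0], 'score': 0.74}
lap_polish {'bbox': [358.9, 121.8, 396.8, 159.3], 'score': 0.63}
peg_empty {'bbox': [348.8, 210.9, 379.9, 237.1], 'score': 0.88}
```

>>> drive_tool(motion=[{"jaw": 1,"delta_pos": [-8,0,0],"angular": [0,0,0]},{"jaw": 1,"delta_pos": [-8,0,0],"angular": [0,0,0]},{"jaw": 1,"delta_pos": [-8,0,0],"angular": [0,0,0]}])

```text
time: 4.25
position: [0.5795, -0.0245, 0.2994]
tool_rot: [2.226, 2.215, -0.001]
wrist_force: [0.3, 0.7, 0.1]
grip_width: 0.0857
grasp_force: 0.0
```

```bash
python3 look.py w3; python3 -c "
from h import *
for t in ('gauge','bottle','lap_polish','peg_empty'):
  for b in robot.boxes_of('wrist',t)[:1]: print(t,b)"
```

```text
[ 0.57954368 -0.02447931  0.2994397 ] [0.32500998 0.70194785 0.14657202] [0.57990392 0.05019654 0.43527855]
gauge {'bbox': [291.1, 142.3, 351.1, 210.9], 'score': 0.63}
bottle {'bbox': [298.5, 29.7, 352.8, 89.7], 'score': 0.59}
lap_polish {'bbox': [363.4, 46.0, 400.4, 84.4], 'score': 0.62}
peg_empty {'bbox': [350.7, 146.7, 382.4, 179.2], 'score': 0.9}
```

View pics/w2.png

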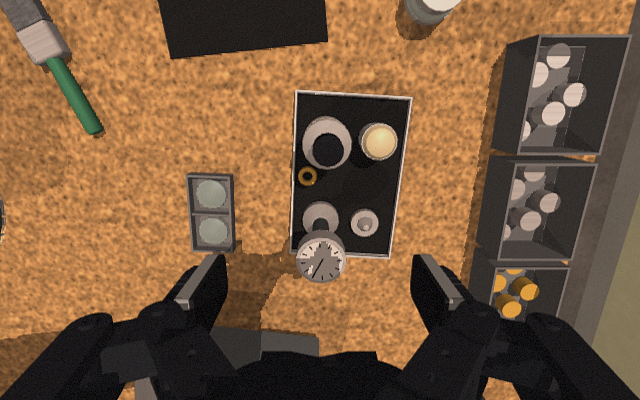

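View pics/w3.png

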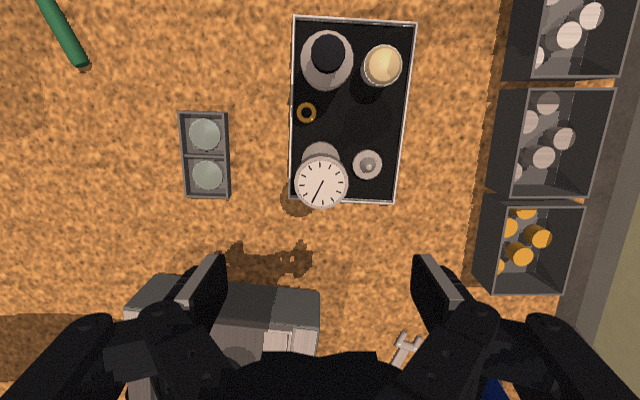

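In w2/w3: dial at (321,259)/(321,182), cap (328,151)/(328,53), polishing pad (379,141)/(385,64), peg nose (366,222)/(369,163).

Run:
```python
from h import *
np.set_printoptions(precision=4,suppress=True)
f,cx,cy,_,_=cam('wrist')
def L(n): d=np.load(n+'.npz'); return (f,cx,cy,d['o'],d['r'])
A,B=L('w2'),L('w3')
for n,a,b,z in [('dial',(321,259),(321,182),.136),('cap',(328,151),(328,53),.14),('polish',(379,141),(385,64),.066),('nose',(366,222),(369,163),.032)]:
    x,e=tri([ray(A,*a),ray(B,*b)]); print(n,x,np.array(e),atz(A,*a,z)[:2],atz(B,*b,z)[:2])
print('grind',atz(L('w1'),324,184,.157))
```

```text
dial [ 0.5823 -0.0255  0.1343] [0.0001 0.0001] [ 0.5824 -0.0246] [ 0.5822 -0.025 ]
cap [0.5885 0.0901 0.1395] [0. 0.] [0.5885 0.0902] [0.5884 0.0901]
polish [0.6529 0.0898 0.0571] [0.0013 0.0013] [0.6499 0.0909] [0.6524 0.0889]
nose [ 0.6474 -0.0289  0.0175] [0.0001 0.0001] [ 0.645  -0.0232] [ 0.6452 -0.0261]
grind [ 0.4462 -0.2962  0.157 ]
```

>>> drive_tool(motion=[{"jaw": 1,"delta_pos": [-0.2,0.2,5],"angular": [0,0,0]},{"jaw": 1,"delta_pos": [-0.2,0.2,10],"angular": [0,0,0]},{"jaw": 1,"delta_pos": [-0.2,0.2,14],"angular": [0,0,0]},{"jaw": 1,"delta_pos": [-0.2,0.2,17],"angular": [0,0,0]},{"jaw": 1,"delta_pos": [-0.2,0.2,18.7],"angular": [0,0,0]}])

```text
time: 5.0
position: [0.5799, -0.0209, 0.1092]
tool_rot: [-2.216, -2.222, 0.004]
wrist_force: [-0.5, 1.4, 0.2]
grip_width: 0.0855
grasp_force: 0.0
```

>>> drive_tool(motion=[{"jaw": 0.3,"delta_pos": [0,0,0],"angular": [0,0,0]},{"jaw": -0.5,"delta_pos": [0,0,0],"angular": [0,0,0]},{"jaw": -1,"delta_pos": [0,0,0],"angular": [0,0,0]},{"jaw": -1,"delta_pos": [0,0,0],"angular": [0,0,0]},{"jaw": -1,"delta_pos": [0,0,0],"angular": [0,0,0]}])

```text
time: 5.5
position: [0.5829, -0.0219, 0.1137]
tool_rot: [2.219, 2.222, 0.003]
wrist_force: [-1.1, -0.1, 3.6]
grip_width: 0.052
grasp_force: 63.6
```

```bash
python3 look.py w4
```

```text
[ 0.58290911 -0.0219354   0.11368609] [-1.08346979 -0.10694804  3.6291043 ] [0.58251743 0.05253526 0.24963901]
```

View pics/w4.png

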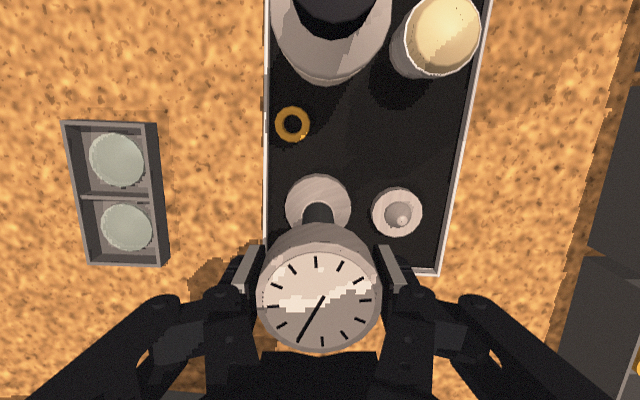

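The gauge is gripped across its case, with the dial at (323,298). The foot is still at its place. Next I lift it over the bottle to the mat.

>>> drive_tool(motion=[{"jaw": -1,"delta_pos": [0,0,-2],"angular": [0,0,0]},{"jaw": -1,"delta_pos": [0,0,-6],"angular": [0,0,0]},{"jaw": -1,"delta_pos": [0,0,-10],"angular": [0,0,0]},{"jaw": -1,"delta_pos": [0,0,-14],"angular": [0,0,0]},{"jaw": -1,"delta_pos": [0,0,-16],"angular": [0,0,0]}])

```text
time: 6.05
position: [0.5831, -0.0222, 0.2762]
tool_rot: [2.218, 2.22, 0.005]
wrist_force: [1.1, -0.1, -3.0]
grip_width: 0.052
grasp_force: 64.7
```

>>> drive_tool(motion=[{"jaw": -1,"delta_pos": [2.5,0,0],"angular": [0,0,0]},{"jaw": -1,"delta_pos": [7,-1,0],"angular": [0,0,0]},{"jaw": -1,"delta_pos": [11.5,-2,0],"angular": [0,0,0]},{"jaw": -1,"delta_pos": [16,-3,0],"angular": [0,0,0]},{"jaw": -1,"delta_pos": [20,-4,0],"angular": [0,0,0]}])

```text
time: 6.55
position: [0.5408, 0.1797, 0.2721]
tool_rot: [-2.22, -2.223, 0.0]
wrist_force: [0.5, 0.1, -3.6]
grip_width: 0.0518
grasp_force: 64.6
```

>>> drive_tool(motion=[{"jaw": -1,"delta_pos": [4,-0.5,0],"angular": [0,0,0]},{"jaw": -1,"delta_pos": [7,-0.8,2],"angular": [0,0,0]},{"jaw": -1,"delta_pos": [7.2,-0.8,6],"angular": [0,0,0]},{"jaw": -1,"delta_pos": [7.2,-0.8,10.5],"angular": [0,0,0]},{"jaw": -1,"delta_pos": [7.2,-0.8,14],"angular": [0,0,0]}])

```text
time: 7.05
position: [0.5323, 0.2499, 0.1297]
tool_rot: [-2.219, -2.223, 0.003]
wrist_force: [-0.3, 0.1, -2.9]
grip_width: 0.052
grasp_force: 64.5
```

>>> drive_tool(motion=[{"jaw": -1,"delta_pos": [0,0,1],"angular": [0,0,0]},{"jaw": -1,"delta_pos": [0,0,1.6],"angular": [0,0,0]},{"jaw": -1,"delta_pos": [0,0,1.9],"angular": [0,0,0]},{"jaw": -1,"delta_pos": [0,0,2.1],"angular": [0,0,0]},{"jaw": -1,"delta_pos": [0,0,2.1],"angular": [0,0,0]}])

```text
time: 7.55
position: [0.5347, 0.2503, 0.1127]
tool_rot: [2.22, 2.222, 0.004]
wrist_force: [-0.2, 1.0, -2.6]
grip_width: 0.0519
grasp_force: 64.8
```

```bash
python3 look.py w5
```

```text
[0.53465423 0.25025156 0.11270648] [-0.2141696   1.03060033 -2.61569897] [0.53430944 0.32460072 0.24872702]
```

View pics/w5.png

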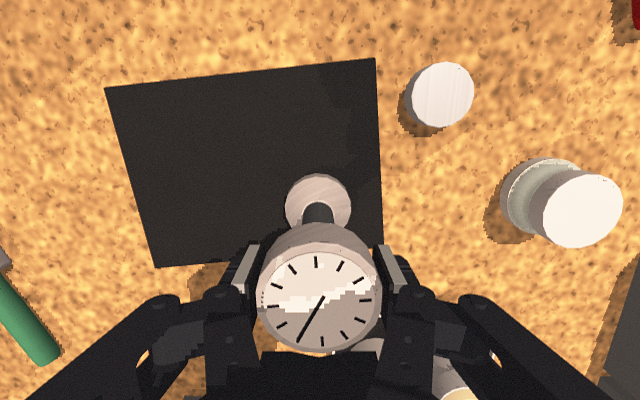

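The gauge hangs about 2 mm above the mat, foot at (318,205), well inside the edges. I'll lower it, release, and rise.

>>> drive_tool(motion=[{"jaw": -1,"delta_pos": [0,0,0.1],"angular": [0,0,0]},{"jaw": -1,"delta_pos": [0,0,0.2],"angular": [0,0,0]},{"jaw": -1,"delta_pos": [0,0,0.25],"angular": [0,0,0]},{"jaw": -1,"delta_pos": [0,0,0.25],"angular": [0,0,0]}])

```text
time: 8.0
position: [0.5343, 0.2504, 0.1107]
tool_rot: [2.22, 2.222, 0.004]
wrist_force: [-2.4, 0.1, 7.3]
grip_width: 0.0524
grasp_force: 66.1
```

>>> drive_tool(motion=[{"jaw": -0.2,"delta_pos": [0,0,0],"angular": [0,0,0]},{"jaw": 0.3,"delta_pos": [0,0,0],"angular": [0,0,0]},{"jaw": 0.8,"delta_pos": [0,0,0],"angular": [0,0,0]},{"jaw": 1,"delta_pos": [0,0,0],"angular": [0,0,0]},{"jaw": 1,"delta_pos": [0,0,0],"angular": [0,0,0]}])

```text
time: 8.5
position: [0.5337, 0.2499, 0.1088]
tool_rot: [2.22, 2.223, 0.0]
wrist_force: [-0.4, 0.2, 0.2]
grip_width: 0.0855
grasp_force: 0.0
```

>>> drive_tool(motion=[{"jaw": 1,"delta_pos": [0,0,-5],"angular": [0,0,0]},{"jaw": 1,"delta_pos": [0,0,-10],"angular": [0,0,0]},{"jaw": 1,"delta_pos": [-4,1,-12],"angular": [0,0,0]},{"jaw": 1,"delta_pos": [-9,3,-12],"angular": [0,0,0]},{"jaw": 1,"delta_pos": [-13.5,4.5,-12],"angular": [0,0,0]}])

```text
time: 9.0
position: [0.5796, 0.1155, 0.2302]
tool_rot: [2.217, 2.224, 0.004]
wrist_force: [0.1, 0.3, -0.6]
grip_width: 0.0856
grasp_force: 0.0
```

>>> drive_tool(motion=[{"jaw": 1,"delta_pos": [-2.5,0.9,2],"angular": [0,0,0]},{"jaw": 1,"delta_pos": [-2.5,0.9,6],"angular": [0,0,0]},{"jaw": 1,"delta_pos": [-2.5,0.9,9],"angular": [0,0,0]},{"jaw": 1,"delta_pos": [-2.5,0.9,10.7],"angular": [0,0,0]},{"jaw": 1,"delta_pos": [-2.5,0.9,10.7],"angular": [0,0,0]}])

```text
time: 9.5
position: [0.5851, 0.0906, 0.1188]
tool_rot: [-2.218, -2.22, 0.007]
wrist_force: [-0.6, -0.1, -0.2]
grip_width: 0.0852
grasp_force: 0.0
```

```bash
python3 look.py w6
python3 - <<'E'
from h import *
C=cam('wrist')
for t in ('bottle','lap_polish','gauge'):
  for b in robot.boxes_of('wrist',t)[:1]: print(t,b)
E
```

```text
[0.58506238 0.09060898 0.11875138] [-0.64748175 -0.11184461 -0.15407061] [0.58576428 0.1652133  0.25462882]
bottle {'bbox': [273.2, 165.2, 371.2, 318.8], 'score': 0.98}
lap_polish {'bbox': [380.5, 177.2, 448.3, 247.8], 'score': 0.62}
gauge {'bbox': [211.4, 0.1, 279.5, 19.3], 'score': 0.87}
```

View pics/w6.png

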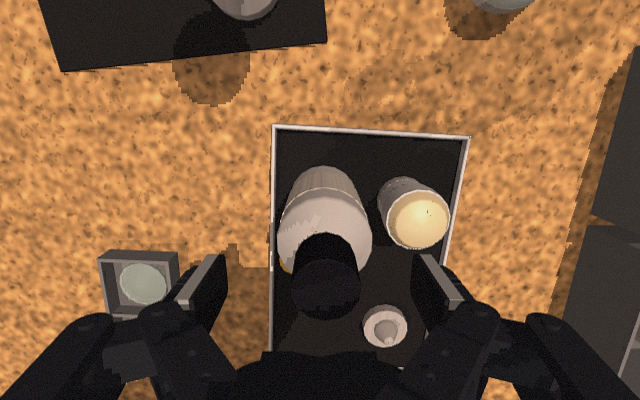

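The cap, at (326,290), sits between the pads. I'll close, lift, and carry it to the mat's other half.

>>> drive_tool(motion=[{"jaw": 0.3,"delta_pos": [0,0.1,-0.3],"angular": [0,0,0]},{"jaw": -0.4,"delta_pos": [0,0.1,-0.3],"angular": [0,0,0]},{"jaw": -1,"delta_pos": [0,0.1,-0.3],"angular": [0,0,0]},{"jaw": -1,"delta_pos": [0,0.1,-0.3],"angular": [0,0,0]},{"jaw": -1,"delta_pos": [0,0.1,-0.3],"angular": [0,0,0]}])

```text
time: 10.2
position: [0.5886, 0.0913, 0.1255]
tool_rot: [2.22, 2.223, 0.001]
wrist_force: [-1.6, -0.3, 5.6]
grip_width: 0.0282
grasp_force: 59.2
```

>>> drive_tool(motion=[{"jaw": -1,"delta_pos": [0,0,0],"angular": [0,0,0]},{"jaw": -1,"delta_pos": [0,0,0],"angular": [0,0,0]},{"jaw": -1,"delta_pos": [0,0,0],"angular": [0,0,0]}])

```text
time: 10.5
position: [0.5886, 0.0913, 0.1254]
tool_rot: [2.22, 2.223, 0.001]
wrist_force: [-0.8, 0.4, 6.0]
grip_width: 0.0282
grasp_force: 59.2
```

>>> drive_tool(motion=[{"jaw": -1,"delta_pos": [0,0,-2],"angular": [0,0,0]},{"jaw": -1,"delta_pos": [0,0,-6],"angular": [0,0,0]},{"jaw": -1,"delta_pos": [0,0,-10],"angular": [0,0,0]},{"jaw": -1,"delta_pos": [0,0,-14],"angular": [0,0,0]},{"jaw": -1,"delta_pos": [0,-2,-15],"angular": [0,0,0]}])

```text
time: 11.0
position: [0.5718, 0.0915, 0.279]
tool_rot: [2.217, 2.219, 0.009]
wrist_force: [0.4, 0.1, -2.3]
grip_width: 0.0282
grasp_force: 60.2
```

>>> drive_tool(motion=[{"jaw": -1,"delta_pos": [2,-3,0],"angular": [0,0,0]},{"jaw": -1,"delta_pos": [5,-6,0],"angular": [0,0,0]},{"jaw": -1,"delta_pos": [8.5,-9,0],"angular": [0,0,0]},{"jaw": -1,"delta_pos": [12,-11.5,0],"angular": [0,0,0]},{"jaw": -1,"delta_pos": [15.5,-13.3,0],"angular": [0,0,0]}])

```text
time: 11.5
position: [0.4331, 0.2467, 0.2744]
tool_rot: [-2.22, -2.222, 0.002]
wrist_force: [1.1, 0.7, -2.4]
grip_width: 0.028
grasp_force: 60.2
```

>>> drive_tool(motion=[{"jaw": -1,"delta_pos": [3,0,0],"angular": [0,0,0]},{"jaw": -1,"delta_pos": [3.4,0,3],"angular": [0,0,0]},{"jaw": -1,"delta_pos": [3.4,0,7],"angular": [0,0,0]},{"jaw": -1,"delta_pos": [3.4,0,11],"angular": [0,0,0]},{"jaw": -1,"delta_pos": [3.4,0,13.5],"angular": [0,0,0]}])

```text
time: 12.0
position: [0.4331, 0.2789, 0.1363]
tool_rot: [-2.219, -2.223, 0.007]
wrist_force: [-0.2, 0.4, -1.9]
grip_width: 0.0282
grasp_force: 60.2
```

>>> drive_tool(motion=[{"jaw": -1,"delta_pos": [0,0,0.8],"angular": [0,0,0]},{"jaw": -1,"delta_pos": [0,0,1.3],"angular": [0,0,0]},{"jaw": -1,"delta_pos": [0,0,1.6],"angular": [0,0,0]},{"jaw": -1,"delta_pos": [0,0,1.75],"angular": [0,0,0]},{"jaw": -1,"delta_pos": [0,0,1.75],"angular": [0,0,0]}])

```text
time: 12.5
position: [0.4359, 0.2804, 0.1233]
tool_rot: [2.22, 2.222, 0.003]
wrist_force: [0.3, -0.6, -2.4]
grip_width: 0.0283
grasp_force: 60.1
```

```bash
python3 look.py w7
```

```text
[0.43588296 0.28043032 0.12327003] [ 0.2963808  -0.58290986 -2.43819132] [0.43561806 0.35478649 0.25928686]
```

View pics/w7.png

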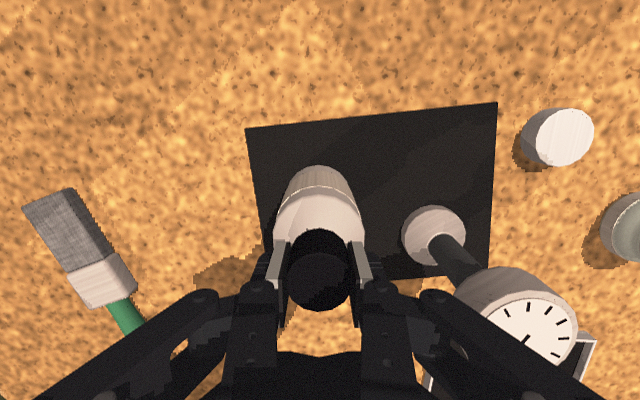

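The gauge stands upright on the mat and the bottle hangs about 1 mm above it. I'll lower and release.

>>> drive_tool(motion=[{"jaw": -1,"delta_pos": [0,0,0.1],"angular": [0,0,0]},{"jaw": -1,"delta_pos": [0,0,0.2],"angular": [0,0,0]},{"jaw": -0.6,"delta_pos": [0,0,0.2],"angular": [0,0,0]},{"jaw": 0,"delta_pos": [0,0,0.2],"angular": [0,0,0]},{"jaw": 0.6,"delta_pos": [0,0,0.1],"angular": [0,0,0]}])

```text
time: 13.05
position: [0.4355, 0.2802, 0.1218]
tool_rot: [2.22, 2.223, 0.002]
wrist_force: [-1.1, 0.0, -0.4]
grip_width: 0.0559
grasp_force: 0.0
```

>>> drive_tool(motion=[{"jaw": 1,"delta_pos": [0,0,0],"angular": [0,0,0]},{"jaw": 1,"delta_pos": [0,0,-2],"angular": [0,0,0]},{"jaw": 1,"delta_pos": [0,0,-6],"angular": [0,0,0]},{"jaw": 1,"delta_pos": [0,0,-11],"angular": [0,0,0]},{"jaw": 1,"delta_pos": [0,0,-17],"angular": [0,0,0]}])

```text
time: 13.55
position: [0.4346, 0.2797, 0.2826]
tool_rot: [-2.22, -2.223, 0.002]
wrist_force: [1.5, 0.3, -0.3]
grip_width: 0.0856
grasp_force: 0.0
```

>>> drive_tool(motion=[{"jaw": 1,"delta_pos": [-22,0.5,0],"angular": [0,0,0]},{"jaw": 1,"delta_pos": [-22,0.5,0],"angular": [0,0,0]},{"jaw": 1,"delta_pos": [-22,0.5,0],"angular": [0,0,0]},{"jaw": 1,"delta_pos": [-22,0.5,0],"angular": [0,0,0]},{"jaw": 1,"delta_pos": [-22,0.5,0],"angular": [0,0,0]}])

```text
time: 14.05
position: [0.44, 0.0567, 0.2814]
tool_rot: [2.223, 2.218, -0.001]
wrist_force: [-0.2, 1.0, -0.5]
grip_width: 0.0854
grasp_force: 0.0
```

>>> drive_tool(motion=[{"jaw": 1,"delta_pos": [-22,0.5,0],"angular": [0,0,0]},{"jaw": 1,"delta_pos": [-22,0.5,0],"angular": [0,0,0]},{"jaw": 1,"delta_pos": [-22,0.5,0],"angular": [0,0,0]},{"jaw": 1,"delta_pos": [-22,0.5,0],"angular": [0,0,0]},{"jaw": 1,"delta_pos": [-22,0.5,0],"angular": [0,0,0]}])

```text
time: 14.55
position: [0.4454, -0.1637, 0.2812]
tool_rot: [2.224, 2.218, -0.001]
wrist_force: [-0.2, 1.1, -0.1]
grip_width: 0.0857
grasp_force: 0.0
```

>>> drive_tool(motion=[{"jaw": 1,"delta_pos": [-13.6,0.2,2],"angular": [0,0,0]},{"jaw": 1,"delta_pos": [-13.6,0.2,4],"angular": [0,0,0]},{"jaw": 1,"delta_pos": [-13.6,0.2,6],"angular": [0,0,0]},{"jaw": 1,"delta_pos": [-13.6,0.2,8],"angular": [0,0,0]},{"jaw": 1,"delta_pos": [-13.6,0.2,8],"angular": [0,0,0]}])

```text
time: 15.05
position: [0.4455, -0.2958, 0.1978]
tool_rot: [-2.218, -2.216, 0.002]
wrist_force: [0.2, 0.6, 0.1]
grip_width: 0.0853
grasp_force: 0.0
```

```bash
python3 look.py w8
python3 - <<'E'
from h import *
C=cam('wrist')
for b in robot.silhouettes('wrist','lap_grind')[:1]:
    c=cv2.minEnclosingCircle(np.argwhere(b['mask'])[:,::-1].astype(np.float32)); print(b['bbox'],b['score'],c,atz(C,*c[0],.151))
f,cx,cy,_,_=C
d=np.load('w1.npz'); A=(f,cx,cy,d['o'],d['r'])
print(tri([ray(A,322.2,182.3),ray(C,*c[0])]))
E
```

```text
[ 0.44552463 -0.29583824  0.19778155] [0.18834812 0.62986381 0.08315927] [ 0.44634041 -0.22183845  0.33399346]
[278.0, 184.5, 360.4, 268.0] 0.84 ((318.17449951171875, 226.84500122070312), 41.63212203979492) [ 0.44625641 -0.29627548  0.151     ]
(array([ 0.4454218 , -0.29618216,  0.15098433]), [0.0008397764926426956, 0.0008397764926428021])
```

View pics/w8.png

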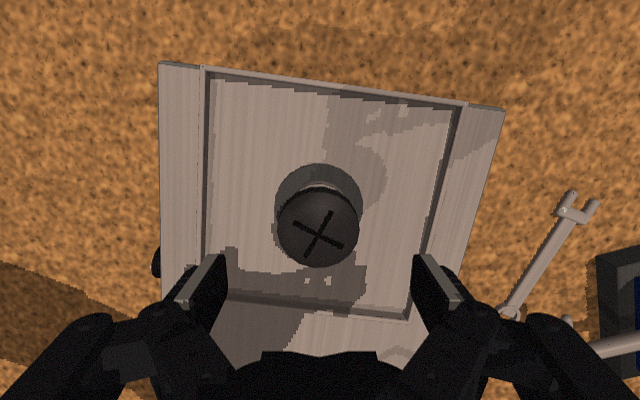

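The grinding lap lies at (318,227), centred in the gripper, with its rim at z=0.151 as expected. I'll descend and grip.

>>> drive_tool(motion=[{"jaw": 1,"delta_pos": [-0.05,0.05,3],"angular": [0,0,0]},{"jaw": 1,"delta_pos": [-0.05,0.05,5.5],"angular": [0,0,0]},{"jaw": 1,"delta_pos": [-0.05,0.05,6.5],"angular": [0,0,0]},{"jaw": 1,"delta_pos": [-0.05,0.05,6.5],"angular": [0,0,0]},{"jaw": 0.3,"delta_pos": [-0.05,0.05,6.5],"angular": [0,0,0]}])

```text
time: 15.65
position: [0.4493, -0.2966, 0.1379]
tool_rot: [2.218, 2.222, 0.001]
wrist_force: [-0.6, -0.6, 0.5]
grip_width: 0.0731
grasp_force: 0.0
```

>>> drive_tool(motion=[{"jaw": -0.4,"delta_pos": [0,0,0],"angular": [0,0,0]},{"jaw": -1,"delta_pos": [0,0,0],"angular": [0,0,0]},{"jaw": -1,"delta_pos": [0,0,0],"angular": [0,0,0]},{"jaw": -1,"delta_pos": [0,0,0],"angular": [0,0,0]},{"jaw": -1,"delta_pos": [0,0,0],"angular": [0,0,0]}])

```text
time: 16.15
position: [0.4477, -0.297, 0.1383]
tool_rot: [2.22, 2.222, -0.002]
wrist_force: [-7.3, 1.0, 12.0]
grip_width: 0.0498
grasp_force: 60.8
```

>>> drive_tool(motion=[{"jaw": -1,"delta_pos": [0,0,-1],"angular": [0,0,0]},{"jaw": -1,"delta_pos": [0,0,-3],"angular": [0,0,0]},{"jaw": -1,"delta_pos": [0,0,-6],"angular": [0,0,0]},{"jaw": -1,"delta_pos": [0,0,-8],"angular": [0,0,0]},{"jaw": -1,"delta_pos": [0,0,-8],"angular": [0,0,0]}])

```text
time: 16.65
position: [0.4504, -0.2976, 0.2198]
tool_rot: [2.216, 2.219, 0.002]
wrist_force: [0.9, 0.2, -3.2]
grip_width: 0.0497
grasp_force: 63.5
```

Run:
```python
from h import *
np.set_printoptions(precision=4,suppress=True)
f,cx,cy,_,_=cam('wrist')
def L(n): d=np.load(n+'.npz'); return (f,cx,cy,d['o'],d['r'])
rs=[]
for n,a in [('w2',(366,222)),('w3',(369,163)),('w4',(401,218)),('w6',(389,333))]:
    rs.append(ray(L(n),*a)); print(n,atz(L(n),*a,.032))
print(tri(rs),tri(rs[2:]))
# flange ellipse centres at z .016
for n,a in [('w2',(364.5,223.5)),('w3',(366.5,164.5)),('w4',(397,212)),('w6',(384.5,327))]: print('fl',n,atz(L(n),*a,.016))
for n,a in [('w6',(419,221)),('w4',(447,35))]: print('pol',n,atz(L(n),*a,.066))
s=robot.state(); print(s['position'],s['joints'],s['tool_rot'])
```

```text
w2 [ 0.645  -0.0232  0.032 ]
w3 [ 0.6452 -0.0261  0.032 ]
w4 [ 0.6441 -0.0291  0.032 ]
w6 [ 0.6449 -0.0229  0.032 ]
(array([ 0.646 , -0.0279,  0.0262]), [0.00230942189319282, 0.0007181262605702544, 0.00319491098403197, 0.0003989273964359184]) (array([ 0.6482, -0.0342,  0.0185]), [0.0002326407034615428, 0.00023264070346143572])
fl w2 [ 0.6455 -0.0317  0.016 ]
fl w3 [ 0.6445 -0.0312  0.016 ]
fl w4 [ 0.6451 -0.0301  0.016 ]
fl w6 [ 0.6446 -0.0299  0.016 ]
pol w6 [0.6492 0.0923 0.066 ]
pol w4 [0.6507 0.0865 0.066 ]
[ 0.4504 -0.2976  0.2198] [-0.5842  0.2043 -0.2345  1.1259  0.0004  0.9854] [2.2159 2.2185 0.0025]
```

>>> drive_tool(motion=[{"jaw": -1,"delta_pos": [3,2.2,0],"angular": [0,0,0]},{"jaw": -1,"delta_pos": [7,5.1,0],"angular": [0,0,0]},{"jaw": -1,"delta_pos": [11,8.1,0],"angular": [0,0,0]},{"jaw": -1,"delta_pos": [15,11,0],"angular": [0,0,0]},{"jaw": -1,"delta_pos": [19,13.9,0],"angular": [0,0,0]}])

```text
time: 17.15
position: [0.5876, -0.1044, 0.215]
tool_rot: [-2.22, -2.222, 0.001]
wrist_force: [0.7, -1.4, -3.4]
grip_width: 0.0496
grasp_force: 63.5
```

>>> drive_tool(motion=[{"jaw": -1,"delta_pos": [4,3,1],"angular": [0,0,0]},{"jaw": -1,"delta_pos": [7,5.2,4],"angular": [0,0,0]},{"jaw": -1,"delta_pos": [7.6,5.5,8],"angular": [0,0,0]},{"jaw": -1,"delta_pos": [7.6,5.5,12],"angular": [0,0,0]},{"jaw": -1,"delta_pos": [7.6,5.5,15],"angular": [0,0,0]}])

```text
time: 17.65
position: [0.64, -0.0292, 0.062]
tool_rot: [-2.216, -2.222, 0.004]
wrist_force: [-0.3, 0.3, -3.1]
grip_width: 0.0496
grasp_force: 63.6
```

>>> drive_tool(motion=[{"jaw": -1,"delta_pos": [0,0,0],"angular": [0,0,0]},{"jaw": -1,"delta_pos": [0,0,0],"angular": [0,0,0]}])

```text
time: 17.85
position: [0.6412, -0.0302, 0.0656]
tool_rot: [-2.219, -2.221, 0.002]
wrist_force: [0.5, 0.0, -3.4]
grip_width: 0.0493
grasp_force: 64.0
```

```bash
python3 look.py w9
```

```text
[ 0.64119826 -0.03015697  0.06556721] [ 0.50670173  0.01995215 -3.38365099] [0.64143641 0.04429588 0.20153049]
```

View pics/w9.png

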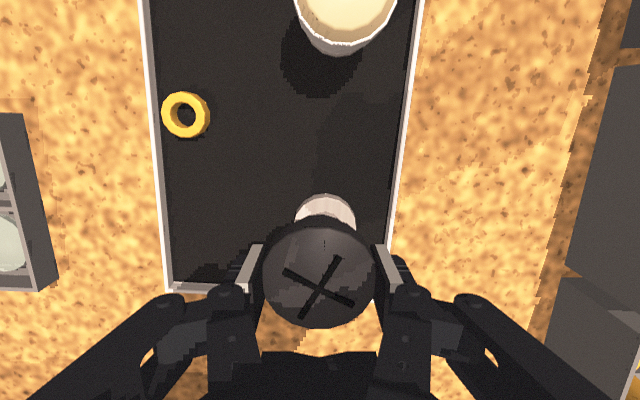

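The flange's visible edge spans x 295–356 px and the lap is centred at 319 px, so the lap must go about 4 mm further in +x. I'll correct that and lower it.

>>> drive_tool(motion=[{"jaw": -1,"delta_pos": [-0.1,0.4,0.3],"angular": [0,0,0]},{"jaw": -1,"delta_pos": [-0.1,0.4,1.0],"angular": [0,0,0]},{"jaw": -1,"delta_pos": [-0.1,0.4,1.6],"angular": [0,0,0]},{"jaw": -1,"delta_pos": [-0.1,0.4,2.2],"angular": [0,0,0]},{"jaw": -1,"delta_pos": [-0.1,0.4,2.6],"angular": [0,0,0]}])

```text
time: 18.4
position: [0.6456, -0.0312, 0.0395]
tool_rot: [-2.22, -2.222, 0.001]
wrist_force: [-1.1, -0.7, -3.5]
grip_width: 0.0495
grasp_force: 64.0
```

>>> drive_tool(motion=[{"jaw": -1,"delta_pos": [0,0,0.2],"angular": [0,0,0]},{"jaw": -1,"delta_pos": [0,0,0.4],"angular": [0,0,0]},{"jaw": -1,"delta_pos": [0,0,0.5],"angular": [0,0,0]},{"jaw": -1,"delta_pos": [0,0,0.5],"angular": [0,0,0]}])

```text
time: 18.8
position: [0.6458, -0.0312, 0.0364]
tool_rot: [-2.22, -2.223, 0.0]
wrist_force: [-4.2, 0.5, 4.7]
grip_width: 0.0493
grasp_force: 64.8
```

>>> drive_tool(motion=[{"jaw": -1,"delta_pos": [0,0,0.15],"angular": [0,0,0]},{"jaw": -0.3,"delta_pos": [0,0,0.1],"angular": [0,0,0]},{"jaw": 0.3,"delta_pos": [0,0,0.1],"angular": [0,0,0]},{"jaw": 1,"delta_pos": [0,0,0],"angular": [0,0,0]},{"jaw": 1,"delta_pos": [0,0,0],"angular": [0,0,0]}])

```text
time: 19.3
position: [0.6467, -0.0312, 0.0357]
tool_rot: [2.22, 2.222, 0.001]
wrist_force: [-0.2, -0.4, -0.0]
grip_width: 0.082
grasp_force: 0.0
```

>>> drive_tool(motion=[{"jaw": 1,"delta_pos": [0,0,-1],"angular": [0,0,0]},{"jaw": 1,"delta_pos": [0,0,-4],"angular": [0,0,0]},{"jaw": 1,"delta_pos": [4,0.3,-7],"angular": [0,0,0]},{"jaw": 1,"delta_pos": [8,0.5,-8],"angular": [0,0,0]},{"jaw": 1,"delta_pos": [8,0.5,-8],"angular": [0,0,0]}])

```text
time: 19.8
position: [0.6532, 0.0532, 0.1187]
tool_rot: [2.214, 2.226, 0.009]
wrist_force: [0.6, -0.7, 0.2]
grip_width: 0.0855
grasp_force: 0.0
```

```bash
python3 look.py w10
python3 - <<'E'
from h import *
C=cam('wrist')
for t,z in (('lap_grind',.049),('lap_polish',.054)):
  for b in robot.silhouettes('wrist',t)[:1]:
    c=cv2.minEnclosingCircle(np.argwhere(b['mask'])[:,::-1].astype(np.float32)); print(t,b['bbox'],b['score'],c,atz(C,*c[0],z))
E
```

```text
[0.65319975 0.05323497 0.11872554] [ 0.64079707 -0.74143966  0.15894553] [0.65206361 0.1273936  0.2548471 ]
lap_grind [277.3, 274.3, 340.9, 347.8] 0.85 ((308.5430603027344, 310.8460388183594), 36.43838119506836) [ 0.64528186 -0.02663412  0.049     ]
lap_polish [285.7, 128.8, 349.4, 194.6] 0.97 ((315.77947998046875, 163.20516967773438), 34.4134407043457) [0.65056298 0.08810516 0.054     ]
```

View pics/w10.png

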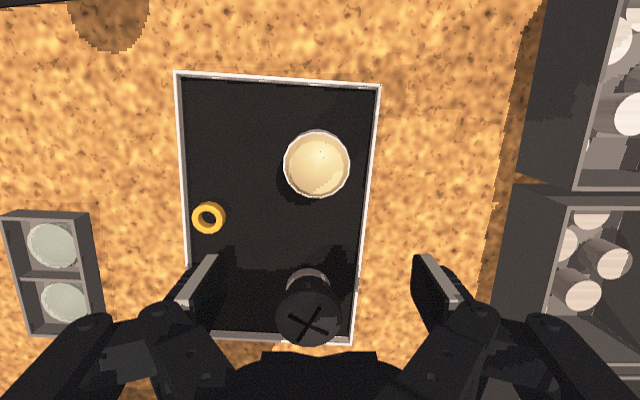

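The grinding lap sits level on its peg at (308,311), and the polishing lap is at (316,163).

>>> drive_tool(motion=[{"jaw": 1,"delta_pos": [3.7,0,2],"angular": [0,0,0]},{"jaw": 1,"delta_pos": [3.7,0,3.5],"angular": [0,0,0]},{"jaw": 1,"delta_pos": [3.7,0,3.5],"angular": [0,0,0]},{"jaw": 1,"delta_pos": [3.7,0,3.5],"angular": [0,0,0]}])

```text
time: 20.35
position: [0.6501, 0.0843, 0.0796]
tool_rot: [-2.221, -2.221, 0.003]
wrist_force: [0.7, 0.2, -0.0]
grip_width: 0.0856
grasp_force: 0.0
```

```bash
python3 look.py w11
python3 - <<'E'
from h import *
C=cam('wrist')
for t,z in (('lap_polish',.054),):
  for b in robot.silhouettes('wrist',t)[:1]:
    c=cv2.minEnclosingCircle(np.argwhere(b['mask'])[:,::-1].astype(np.float32)); print(t,b['bbox'],b['score'],c,atz(C,*c[0],z))
E
```

```text
[0.6501447  0.08434133 0.07956426] [ 6.53694057e-01  2.08995843e-01 -2.38238836e-04] [0.65044833 0.15893644 0.21544827]
lap_polish [283.3, 182.2, 359.6, 267.4] 0.91 ((321.2336730957031, 225.92713928222656), 43.45722579956055) [0.65246328 0.09332613 0.054     ]
```

>>> drive_tool(motion=[{"jaw": 1,"delta_pos": [0.5,0.05,2],"angular": [0,0,0]},{"jaw": 1,"delta_pos": [0.5,0.05,4],"angular": [0,0,0]},{"jaw": 1,"delta_pos": [0.5,0.05,4.4],"angular": [0,0,0]},{"jaw": 1,"delta_pos": [0.5,0.05,4.4],"angular": [0,0,0]},{"jaw": 0.3,"delta_pos": [0.5,0.05,4.4],"angular": [0,0,0]}])

```text
time: 20.95
position: [0.6522, 0.0905, 0.0375]
tool_rot: [2.22, 2.221, 0.002]
wrist_force: [0.3, 1.0, 0.2]
grip_width: 0.0731
grasp_force: 0.0
```

>>> drive_tool(motion=[{"jaw": -0.4,"delta_pos": [0,0,0],"angular": [0,0,0]},{"jaw": -1,"delta_pos": [0,0,0],"angular": [0,0,0]},{"jaw": -1,"delta_pos": [0,0,0],"angular": [0,0,0]},{"jaw": -1,"delta_pos": [0,0,0],"angular": [0,0,0]},{"jaw": -1,"delta_pos": [0,0,0],"angular": [0,0,0]}])

```text
time: 21.45
position: [0.6522, 0.0908, 0.0377]
tool_rot: [2.219, 2.222, 0.002]
wrist_force: [-0.6, 0.1, 5.4]
grip_width: 0.0413
grasp_force: 60.3
```

>>> drive_tool(motion=[{"jaw": -1,"delta_pos": [0,0,-1],"angular": [0,0,0]},{"jaw": -1,"delta_pos": [0,0,-4],"angular": [0,0,0]},{"jaw": -1,"delta_pos": [0,0,-8],"angular": [0,0,0]},{"jaw": -1,"delta_pos": [0,0,-12],"angular": [0,0,0]},{"jaw": -1,"delta_pos": [0,0,-16],"angular": [0,0,0]}])

```text
time: 21.95
position: [0.6508, 0.0907, 0.1982]
tool_rot: [-2.22, -2.223, 0.001]
wrist_force: [1.5, 0.8, -1.5]
grip_width: 0.0411
grasp_force: 61.1
```

>>> drive_tool(motion=[{"jaw": -1,"delta_pos": [-3,-1.5,0],"angular": [0,0,0]},{"jaw": -1,"delta_pos": [-7,-3.7,0],"angular": [0,0,0]},{"jaw": -1,"delta_pos": [-11,-5.8,0],"angular": [0,0,0]},{"jaw": -1,"delta_pos": [-15,-7.9,0],"angular": [0,0,0]},{"jaw": -1,"delta_pos": [-19,-10,0],"angular": [0,0,0]}])

```text
time: 22.45
position: [0.5504, -0.1006, 0.1968]
tool_rot: [2.219, 2.223, 0.0]
wrist_force: [1.7, -0.6, -2.2]
grip_width: 0.0413
grasp_force: 61.3
```

>>> drive_tool(motion=[{"jaw": -1,"delta_pos": [-4,-2.1,0],"angular": [0,0,0]},{"jaw": -1,"delta_pos": [-8,-4.2,0],"angular": [0,0,0]},{"jaw": -1,"delta_pos": [-12,-6.4,0],"angular": [0,0,0]},{"jaw": -1,"delta_pos": [-16,-8.5,0],"angular": [0,0,0]},{"jaw": -1,"delta_pos": [-19.6,-10.4,0],"angular": [0,0,0]}])

```text
time: 22.95
position: [0.4464, -0.297, 0.1969]
tool_rot: [2.22, 2.222, -0.0]
wrist_force: [1.2, -0.6, -1.4]
grip_width: 0.0411
grasp_force: 61.3
```

>>> drive_tool(motion=[{"jaw": -1,"delta_pos": [0,0,1],"angular": [0,0,0]},{"jaw": -1,"delta_pos": [0,0,2],"angular": [0,0,0]},{"jaw": -1,"delta_pos": [0,0,2.5],"angular": [0,0,0]},{"jaw": -1,"delta_pos": [0,0,2.5],"angular": [0,0,0]},{"jaw": -1,"delta_pos": [0,0,2.5],"angular": [0,0,0]}])

```text
time: 23.45
position: [0.4483, -0.2944, 0.1712]
tool_rot: [-2.218, -2.224, -0.0]
wrist_force: [-0.8, -1.0, -1.7]
grip_width: 0.0412
grasp_force: 61.3
```

```bash
python3 look.py w12
```

```text
[ 0.44830472 -0.29439817  0.17119325] [-0.78010754 -1.02430795 -1.68078315] [ 0.44814366 -0.2199679   0.30716913]
```

View pics/w12.png

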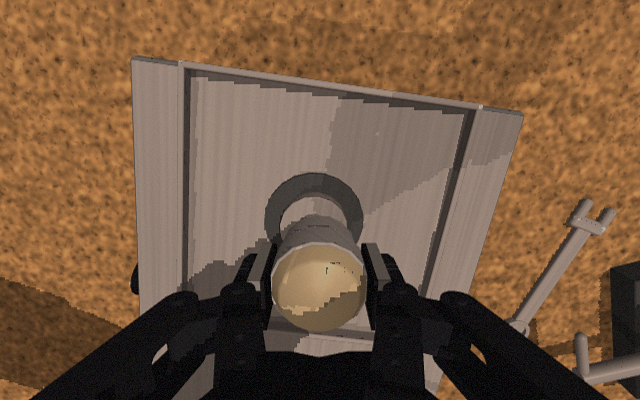

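The flange arc is centred near 314 px and the lap at 319 px, so I shift −2.5 mm in x and lower.

>>> drive_tool(motion=[{"jaw": -1,"delta_pos": [-0.05,-0.25,0.3],"angular": [0,0,0]},{"jaw": -1,"delta_pos": [-0.05,-0.25,1.0],"angular": [0,0,0]},{"jaw": -1,"delta_pos": [-0.05,-0.25,1.7],"angular": [0,0,0]},{"jaw": -1,"delta_pos": [-0.05,-0.25,2.4],"angular": [0,0,0]},{"jaw": -1,"delta_pos": [-0.05,-0.25,2.8],"angular": [0,0,0]}])

```text
time: 24.0
position: [0.4448, -0.2957, 0.1422]
tool_rot: [-2.219, -2.222, 0.0]
wrist_force: [-0.2, 0.0, -2.3]
grip_width: 0.0412
grasp_force: 61.3
```

>>> drive_tool(motion=[{"jaw": -1,"delta_pos": [0,0,0.2],"angular": [0,0,0]},{"jaw": -1,"delta_pos": [0,0,0.4],"angular": [0,0,0]},{"jaw": -1,"delta_pos": [0,0,0.5],"angular": [0,0,0]},{"jaw": -1,"delta_pos": [0,0,0.5],"angular": [0,0,0]}])

```text
time: 24.4
position: [0.4452, -0.296, 0.1396]
tool_rot: [2.22, 2.222, -0.0]
wrist_force: [-4.2, 3.7, 9.3]
grip_width: 0.0416
grasp_force: 62.5
```

>>> drive_tool(motion=[{"jaw": -1,"delta_pos": [0,0,0.1],"angular": [0,0,0]},{"jaw": -0.3,"delta_pos": [0,0,0.1],"angular": [0,0,0]},{"jaw": 0.3,"delta_pos": [0,0,0.1],"angular": [0,0,0]},{"jaw": 1,"delta_pos": [0,0,0],"angular": [0,0,0]},{"jaw": 1,"delta_pos": [0,0,0],"angular": [0,0,0]}])

```text
time: 24.9
position: [0.4457, -0.2962, 0.1386]
tool_rot: [2.22, 2.222, 0.0]
wrist_force: [1.1, -0.5, -0.5]
grip_width: 0.0816
grasp_force: 0.0
```

>>> drive_tool(motion=[{"jaw": 1,"delta_pos": [0,0,-1],"angular": [0,0,0]},{"jaw": 1,"delta_pos": [0,0,-4],"angular": [0,0,0]},{"jaw": 1,"delta_pos": [0,0,-9],"angular": [0,0,0]},{"jaw": 1,"delta_pos": [4,1,-12.5],"angular": [0,0,0]},{"jaw": 1,"delta_pos": [9,2,-14],"angular": [0,0,0]}])

```text
time: 25.4
position: [0.4656, -0.2135, 0.2804]
tool_rot: [2.22, 2.215, 0.003]
wrist_force: [1.4, 0.6, -0.3]
grip_width: 0.0853
grasp_force: 0.0
```

```bash
python3 look.py w13
python3 - <<'E'
from h import *
C=cam('wrist')
for b in robot.silhouettes('wrist','lap_polish')[:1]:
    c=cv2.minEnclosingCircle(np.argwhere(b['mask'])[:,::-1].astype(np.float32)); print(b['bbox'],b['score'],c,atz(C,*c[0],.156),proj(C,[.445,-.296,.156]))
E
```

```text
[ 0.4655779  -0.21349803  0.28036154] [ 1.38495747  0.63873403 -0.28113508] [ 0.46507075 -0.13865795  0.41610802]
[275.5, 243.0, 319.6, 297.9] 0.74 ((297.4230651855469, 271.5), 27.60664176940918) [ 0.44864855 -0.28325568  0.156     ] (np.float64(293.77772464656067), np.float64(283.4632439348694))
```

>>> drive_tool(motion=[{"jaw": 1,"delta_pos": [22,3.5,0],"angular": [0,0,0]},{"jaw": 1,"delta_pos": [22,3.5,0],"angular": [0,0,0]},{"jaw": 1,"delta_pos": [22,3.5,0],"angular": [0,0,0]},{"jaw": 1,"delta_pos": [22,3.5,0],"angular": [0,0,0]},{"jaw": 1,"delta_pos": [22,3.5,0],"angular": [0,0,0]}])

```text
time: 26.0
position: [0.4988, 0.0106, 0.2762]
tool_rot: [-2.217, -2.226, -0.001]
wrist_force: [1.0, -0.5, -0.8]
grip_width: 0.0854
grasp_force: 0.0
```

>>> drive_tool(motion=[{"jaw": 1,"delta_pos": [22,3.5,0],"angular": [0,0,0]},{"jaw": 1,"delta_pos": [22,3.5,0],"angular": [0,0,0]},{"jaw": 1,"delta_pos": [22,3.5,0],"angular": [0,0,0]},{"jaw": 1,"delta_pos": [22,3.5,0],"angular": [0,0,0]},{"jaw": 1,"delta_pos": [22,3.5,0],"angular": [0,0,0]}])

```text
time: 26.5
position: [0.5337, 0.2311, 0.2757]
tool_rot: [-2.216, -2.226, -0.001]
wrist_force: [0.4, -0.9, 0.9]
grip_width: 0.0852
grasp_force: 0.0
```

```bash
python3 look.py w14
python3 - <<'E'
from h import *
C=cam('wrist')
for t in ('gauge','bottle'):
  for b in robot.boxes_of('wrist',t)[:1]: print(t,b)
print(proj(C,[.5347,.2485,.133]),proj(C,[.436,.2795,.137]))
E
```

```text
[0.53371813 0.23108949 0.27571029] [ 0.37268151 -0.8541976   0.87380787] [0.53344868 0.30548488 0.41170535]
gauge {'bbox': [287.7, 131.4, 349.7, 198.4], 'score': 0.92}
bottle {'bbox': [186.3, 98.7, 262.3, 153.3], 'score': 0.59}
(np.float64(319.2861798360901), np.float64(170.76464807882198)) (np.float64(204.70965918984064), np.float64(135.63892972496896))
```

>>> drive_tool(motion=[{"jaw": 1,"delta_pos": [1.9,0.05,4],"angular": [0,0,0]},{"jaw": 1,"delta_pos": [1.9,0.05,9],"angular": [0,0,0]},{"jaw": 1,"delta_pos": [1.9,0.05,13],"angular": [0,0,0]},{"jaw": 1,"delta_pos": [1.9,0.05,16],"angular": [0,0,0]},{"jaw": 1,"delta_pos": [1.9,0.05,16.6],"angular": [0,0,0]}])

```text
time: 27.15
position: [0.5311, 0.2436, 0.1064]
tool_rot: [-2.221, -2.219, 0.011]
wrist_force: [-0.8, -0.8, 0.3]
grip_width: 0.085
grasp_force: 0.0
```

>>> drive_tool(motion=[{"jaw": 0.3,"delta_pos": [0,0,0],"angular": [0,0,0]},{"jaw": -0.4,"delta_pos": [0,0,0],"angular": [0,0,0]},{"jaw": -1,"delta_pos": [0,0,0],"angular": [0,0,0]},{"jaw": -1,"delta_pos": [0,0,0],"angular": [0,0,0]},{"jaw": -1,"delta_pos": [0,0,0],"angular": [0,0,0]}])

```text
time: 27.65
position: [0.5352, 0.2471, 0.1127]
tool_rot: [2.219, 2.222, 0.005]
wrist_force: [-2.5, -1.1, 6.2]
grip_width: 0.0521
grasp_force: 63.3
```

>>> drive_tool(motion=[{"jaw": -1,"delta_pos": [0,0,-2],"angular": [0,0,0]},{"jaw": -1,"delta_pos": [0,0,-6],"angular": [0,0,0]},{"jaw": -1,"delta_pos": [0,0,-10],"angular": [0,0,0]},{"jaw": -1,"delta_pos": [0,0,-11],"angular": [0,0,0]},{"jaw": -1,"delta_pos": [0,0,-11],"angular": [0,0,0]}])

```text
time: 28.15
position: [0.5354, 0.2474, 0.2226]
tool_rot: [2.219, 2.221, 0.007]
wrist_force: [-0.5, -0.4, -2.7]
grip_width: 0.0516
grasp_force: 64.7
```

>>> drive_tool(motion=[{"jaw": -1,"delta_pos": [-2.5,0.5,0],"angular": [0,0,0]},{"jaw": -1,"delta_pos": [-7,1.5,0],"angular": [0,0,0]},{"jaw": -1,"delta_pos": [-11.5,2.5,0],"angular": [0,0,0]},{"jaw": -1,"delta_pos": [-16,3.5,0],"angular": [0,0,0]},{"jaw": -1,"delta_pos": [-20,4,0],"angular": [0,0,0]}])

```text
time: 28.65
position: [0.5734, 0.0445, 0.2177]
tool_rot: [-2.219, -2.221, 0.004]
wrist_force: [0.4, -0.3, -3.6]
grip_width: 0.0523
grasp_force: 64.6
```

>>> drive_tool(motion=[{"jaw": -1,"delta_pos": [-4,0.5,0],"angular": [0,0,0]},{"jaw": -1,"delta_pos": [-7,0.75,1],"angular": [0,0,0]},{"jaw": -1,"delta_pos": [-7.25,0.75,4],"angular": [0,0,0]},{"jaw": -1,"delta_pos": [-7.25,0.75,7],"angular": [0,0,0]},{"jaw": -1,"delta_pos": [-7.25,0.75,9],"angular": [0,0,0]}])

```text
time: 29.15
position: [0.5789, -0.0263, 0.1257]
tool_rot: [-2.218, -2.219, 0.006]
wrist_force: [-0.4, -0.0, -3.5]
grip_width: 0.0516
grasp_force: 64.4
```

>>> drive_tool(motion=[{"jaw": -1,"delta_pos": [0,0,0.8],"angular": [0,0,0]},{"jaw": -1,"delta_pos": [0,0,1.3],"angular": [0,0,0]},{"jaw": -1,"delta_pos": [0,0,1.3],"angular": [0,0,0]},{"jaw": -1,"delta_pos": [0,0,1.3],"angular": [0,0,0]}])

```text
time: 29.55
position: [0.5823, -0.0256, 0.1176]
tool_rot: [2.219, 2.222, 0.001]
wrist_force: [0.9, -0.2, -3.2]
grip_width: 0.0519
grasp_force: 64.6
```

Position matches the recorded one. Lowering the last ~2 mm, then releasing.

>>> drive_tool(motion=[{"jaw": -1,"delta_pos": [0,0,0.15],"angular": [0,0,0]},{"jaw": -1,"delta_pos": [0,0,0.3],"angular": [0,0,0]},{"jaw": -1,"delta_pos": [0,0,0.3],"angular": [0,0,0]}])

```text
time: 29.85
position: [0.5825, -0.0258, 0.1158]
tool_rot: [2.219, 2.222, 0.002]
wrist_force: [-2.8, -0.3, 6.0]
grip_width: 0.0521
grasp_force: 65.6
```

>>> drive_tool(motion=[{"jaw": -0.2,"delta_pos": [0,0,0],"angular": [0,0,0]},{"jaw": 0.3,"delta_pos": [0,0,0],"angular": [0,0,0]},{"jaw": 0.8,"delta_pos": [0,0,0],"angular": [0,0,0]},{"jaw": 1,"delta_pos": [0,0,0],"angular": [0,0,0]},{"jaw": 1,"delta_pos": [0,0,-1],"angular": [0,0,0]}])

```text
time: 30.35
position: [0.5808, -0.0257, 0.1232]
tool_rot: [-2.219, -2.222, 0.002]
wrist_force: [-0.2, -0.4, -0.8]
grip_width: 0.0851
grasp_force: 0.0
```

>>> drive_tool(motion=[{"jaw": 1,"delta_pos": [0,0,-5],"angular": [0,0,0]},{"jaw": 1,"delta_pos": [0,0,-10],"angular": [0,0,0]},{"jaw": 1,"delta_pos": [3,-1.5,-13],"angular": [0,0,0]},{"jaw": 1,"delta_pos": [7,-3.5,-14],"angular": [0,0,0]},{"jaw": 1,"delta_pos": [11,-5.5,-14],"angular": [0,0,0]}])

```text
time: 30.85
position: [0.5276, 0.0852, 0.2676]
tool_rot: [2.22, 2.219, 0.007]
wrist_force: [0.3, 0.1, 0.3]
grip_width: 0.0856
grasp_force: 0.0
```

>>> drive_tool(motion=[{"jaw": 1,"delta_pos": [4,-2,0],"angular": [0,0,0]},{"jaw": 1,"delta_pos": [8.5,-4,0],"angular": [0,0,0]},{"jaw": 1,"delta_pos": [13,-6.5,0],"angular": [0,0,0]},{"jaw": 1,"delta_pos": [17.5,-9,0],"angular": [0,0,0]},{"jaw": 1,"delta_pos": [19.5,-9.2,2],"angular": [0,0,0]}])

```text
time: 31.35
position: [0.4335, 0.2829, 0.2473]
tool_rot: [2.216, 2.227, 0.009]
wrist_force: [0.7, -0.3, 0.5]
grip_width: 0.0853
grasp_force: 0.0
```

>>> drive_tool(motion=[{"jaw": 1,"delta_pos": [0,0,3],"angular": [0,0,0]},{"jaw": 1,"delta_pos": [0,0,5],"angular": [0,0,0]},{"jaw": 1,"delta_pos": [0,0,5],"angular": [0,0,0]},{"jaw": 1,"delta_pos": [0,0,5],"angular": [0,0,0]}])

```text
time: 31.75
position: [0.4345, 0.2791, 0.1949]
tool_rot: [-2.22, -2.223, -0.0]
wrist_force: [1.2, -0.7, 0.8]
grip_width: 0.0854
grasp_force: 0.0
```

```bash
python3 look.py w15
python3 - <<'E'
from h import *
C=cam('wrist')
for t in ('bottle',):
  for b in robot.boxes_of('wrist',t)[:1]: print(t,b)
print(proj(C,[.436,.2795,.137]), proj(C,[.436,.2645,.137]))
E
```

```text
[0.4344551  0.27911819 0.19494303] [ 1.15583585 -0.66037821  0.77573998] [0.43438468 0.35359617 0.33089248]
bottle {'bbox': [285.2, 151.6, 353.6, 238.7], 'score': 0.58}
(np.float64(319.63251010447016), np.float64(219.90612366681404)) (np.float64(319.5848353732864), np.float64(240.7300641435341))
```

>>> drive_tool(motion=[{"jaw": 1,"delta_pos": [0.1,0.1,3],"angular": [0,0,0]},{"jaw": 1,"delta_pos": [0.1,0.1,6],"angular": [0,0,0]},{"jaw": 1,"delta_pos": [0.1,0.1,7.5],"angular": [0,0,0]},{"jaw": 1,"delta_pos": [0.1,0.1,7.5],"angular": [0,0,0]},{"jaw": 0.3,"delta_pos": [0.1,0.1,7.5],"angular": [0,0,0]}])

```text
time: 32.35
position: [0.4362, 0.2804, 0.1205]
tool_rot: [2.22, 2.222, 0.002]
wrist_force: [-0.2, -0.7, -0.4]
grip_width: 0.0731
grasp_force: 0.0
```

>>> drive_tool(motion=[{"jaw": -0.4,"delta_pos": [0,0,0],"angular": [0,0,0]},{"jaw": -1,"delta_pos": [0,0,0],"angular": [0,0,0]},{"jaw": -1,"delta_pos": [0,0,0],"angular": [0,0,0]},{"jaw": -1,"delta_pos": [0,0,0],"angular": [0,0,0]},{"jaw": -1,"delta_pos": [0,0,0],"angular": [0,0,0]}])

```text
time: 32.85
position: [0.436, 0.2806, 0.1204]
tool_rot: [2.22, 2.223, 0.003]
wrist_force: [-1.3, 0.1, 6.0]
grip_width: 0.0284
grasp_force: 59.0
```

>>> drive_tool(motion=[{"jaw": -1,"delta_pos": [0,0,0],"angular": [0,0,0]},{"jaw": -1,"delta_pos": [0,0,-2],"angular": [0,0,0]},{"jaw": -1,"delta_pos": [0,0,-6],"angular": [0,0,0]},{"jaw": -1,"delta_pos": [0,0,-10],"angular": [0,0,0]},{"jaw": -1,"delta_pos": [0,0,-10],"angular": [0,0,0]}])

```text
time: 33.35
position: [0.4381, 0.2819, 0.2248]
tool_rot: [2.219, 2.221, 0.014]
wrist_force: [1.5, 0.8, -2.3]
grip_width: 0.0281
grasp_force: 60.2
```

>>> drive_tool(motion=[{"jaw": -1,"delta_pos": [-2.5,2,0],"angular": [0,0,0]},{"jaw": -1,"delta_pos": [-6,5,0],"angular": [0,0,0]},{"jaw": -1,"delta_pos": [-9.5,8,0],"angular": [0,0,0]},{"jaw": -1,"delta_pos": [-13,11,0],"angular": [0,0,0]},{"jaw": -1,"delta_pos": [-16.5,13.5,0],"angular": [0,0,0]}])

```text
time: 33.85
position: [0.5715, 0.1137, 0.2183]
tool_rot: [-2.22, -2.223, 0.001]
wrist_force: [-0.5, 0.4, -2.4]
grip_width: 0.0277
grasp_force: 60.0
```

>>> drive_tool(motion=[{"jaw": -1,"delta_pos": [-2.4,1.75,0],"angular": [0,0,0]},{"jaw": -1,"delta_pos": [-2.4,1.75,3],"angular": [0,0,0]},{"jaw": -1,"delta_pos": [-2.4,1.75,6],"angular": [0,0,0]},{"jaw": -1,"delta_pos": [-2.4,1.75,8.5],"angular": [0,0,0]},{"jaw": -1,"delta_pos": [-2.4,1.75,9],"angular": [0,0,0]}])

```text
time: 34.35
position: [0.585, 0.0906, 0.125]
tool_rot: [-2.218, -2.219, 0.009]
wrist_force: [-0.5, -1.4, -3.4]
grip_width: 0.0281
grasp_force: 60.1
```

>>> drive_tool(motion=[{"jaw": -1,"delta_pos": [0,0,0.3],"angular": [0,0,0]},{"jaw": -1,"delta_pos": [0,0,0.4],"angular": [0,0,0]},{"jaw": -1,"delta_pos": [0,0,0.4],"angular": [0,0,0]}])

```text
time: 34.65
position: [0.589, 0.0915, 0.1264]
tool_rot: [2.219, 2.222, 0.003]
wrist_force: [0.6, 0.4, -3.0]
grip_width: 0.028
grasp_force: 60.1
```

>>> drive_tool(motion=[{"jaw": -1,"delta_pos": [0,0,0.15],"angular": [0,0,0]},{"jaw": -1,"delta_pos": [0,0,0.3],"angular": [0,0,0]},{"jaw": -1,"delta_pos": [0,0,0.4],"angular": [0,0,0]},{"jaw": -1,"delta_pos": [0,0,0.4],"angular": [0,0,0]}])

```text
time: 35.05
position: [0.589, 0.0914, 0.1234]
tool_rot: [2.219, 2.222, 0.004]
wrist_force: [-2.6, -1.1, 9.6]
grip_width: 0.0282
grasp_force: 61.6
```

Contact at the expected height; releasing and rising clear.

>>> drive_tool(motion=[{"jaw": -0.6,"delta_pos": [0,0,0],"angular": [0,0,0]},{"jaw": 0,"delta_pos": [0,0,-0.1],"angular": [0,0,0]},{"jaw": 0.6,"delta_pos": [0,0,-0.1],"angular": [0,0,0]},{"jaw": 1,"delta_pos": [0,0,-0.1],"angular": [0,0,0]},{"jaw": 1,"delta_pos": [0,0,-0.1],"angular": [0,0,0]}])

```text
time: 35.55
position: [0.5881, 0.0913, 0.1221]
tool_rot: [-2.22, -2.223, 0.0]
wrist_force: [0.6, -0.1, -0.7]
grip_width: 0.0832
grasp_force: 0.0
```

>>> drive_tool(motion=[{"jaw": 1,"delta_pos": [0,0,-2],"angular": [0,0,0]},{"jaw": 1,"delta_pos": [0,0,-6],"angular": [0,0,0]},{"jaw": 1,"delta_pos": [0,0,-11],"angular": [0,0,0]},{"jaw": 1,"delta_pos": [0,0,-16],"angular": [0,0,0]},{"jaw": 1,"delta_pos": [0,-3,-18],"angular": [0,0,0]}])

```text
time: 36.05
position: [0.5621, 0.0916, 0.307]
tool_rot: [2.217, 2.218, 0.011]
wrist_force: [1.5, 0.6, -0.1]
grip_width: 0.0854
grasp_force: 0.0
```

>>> drive_tool(motion=[{"jaw": 1,"delta_pos": [8,-15,0],"angular": [0,0,0]},{"jaw": 1,"delta_pos": [8,-15,0],"angular": [0,0,0]},{"jaw": 1,"delta_pos": [8,-15,0],"angular": [0,0,0]},{"jaw": 1,"delta_pos": [8,-15,0],"angular": [0,0,0]},{"jaw": 1,"delta_pos": [8,-15,0],"angular": [0,0,0]}])

```text
time: 36.55
position: [0.4059, 0.1719, 0.3026]
tool_rot: [-2.216, -2.226, -0.001]
wrist_force: [0.7, 0.2, -0.9]
grip_width: 0.0856
grasp_force: 0.0
```

Run:
```python
from h import *
print(robot.state()['position'],robot.state()['wrist_force'])
n={'scene':(180,90,320,240),'top':(160,120,330,180)}
out=[]
for c,(x,y,w,h) in n.items():
    im=robot.grab_frame(c); cv2.imwrite(f'pics/end_{c}.png',im)
    for t in ('gauge','bottle','lap_grind','lap_polish','lens_tray'):
        for b in robot.boxes_of(c,t)[:1]: print(c,t,np.round(b['bbox']),round(b['score'],2))
    out.append(cv2.resize(im[y:y+h,x:x+w],(400,300) if c=='scene' else (550,300)))
cv2.imwrite('pics/end.png',cv2.resize(np.hstack(out),(800,252)))
```

```text
[0.40587014 0.17191432 0.30255096] [ 0.71091696  0.24731243 -0.8589404 ]
scene gauge [285. 185. 313. 245.] 0.74
scene bottle [341. 211. 373. 265.] 0.77
scene lap_grind [270. 238. 297. 263.] 0.91
scene lens_tray [302. 166. 358. 200.] 0.95
top gauge [314. 169. 341. 203.] 0.56
top bottle [260. 172. 290. 199.] 0.65
top lap_grind [319. 152. 344. 171.] 0.59
top lap_polish [453. 234. 477. 255.] 0.59
top lens_tray [297. 242. 348. 271.] 0.88
```

View pics/end.png

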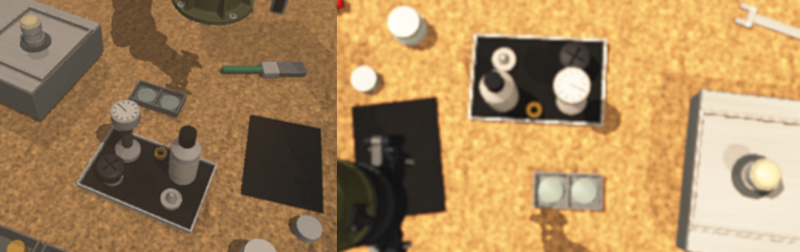

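The final pictures show both laps seated in their new places, the gauge and bottle upright at their original spots, and the lens tray unmoved.

```bash
python3 -c "from cell import robot; print(robot.hand_in())"
```

```text
the job is handed in; nothing more can be done
None
```

I finished the lap change and handed the job in at about 37 s: the grinding lap is on the formerly empty peg, the polishing lap is on the spindle, the gauge and bottle are back upright where they stood, and the lens tray was not moved; the hand-in did not report a verdict.

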